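Knock a cast tile loose through the blind hole in its mould

TASK

A cast concrete tile sits tight in the timber mould that stands on edge on the bench. Pick up the knock-out bar, feel with its tip over the recessed plywood back of the mould (the side towards the robot) for the knock-out hole, put the bar through and push the tile until its face stands about 20 mm proud of the far side of the mould, never as far as 30 mm or it will drop out. Then draw the bar out and lay it (do not drop it) flat on the bench clear of the mould, leaving the brush, the sample tile and the oil can where they are.

Things in the scene. Friction and masses are not known exactly. Their poses are not given: they have to be found in the camera images.
- bar: Knock-out bar, 0.26 to 0.4 kg, lying on the bench: wooden handle 88 long (its x), 28 wide, 34 high, with a steel striking cap 8 long on its rear end; from its front end a round steel bar, 14 in diameter, stands out 120 along +x on the handle's axis, its last 5 tapering to a flat nose 8 across. Origin: centre of the handle's underside, 17 below the axis.
- bar_tip (a point): Centre of the bar's nose: 164 mm ahead (+x) of the handle's centre, on the axis. Axes as bar.
- bar_mid (a point): Centre of the handle, on the bar's axis, 17 mm above the bar's origin.
- mould: Timber mould fixed on edge to the bench: frame 260 wide (its y), 200 high, 93 deep (x from -45 to 48), opening 120 wide x 110 high (45 to 155 above the bench). A rigid ply board closes it at x = 0 to 18; the tile lies behind, from 18 to 48. Origin: bench level, mid-width, on the board's robot-side face; x points away from the robot. A padded ledge 60 deep, 44 high, stands at its far side.
- recess (a point): Middle of the board's robot-side face, 100 mm above the mould's origin, axes as the mould. The face lies 45 deep in a recess roofed by the top rail, open to the robot. In it is one round knock-out hole, 22 in diameter, right through, bored by hand: its centre is up to 34 mm left or right (y) and up to 9 mm above or below (z) of this point, a different place each time, to be found by feel.
- tile (a joint): How far (m) the tile, 118 x 108 x 30 mm with a ribbed face, has slid out at the far side of the mould (+x of the mould): 0 is flush with the frame, at the start 0 to 0.004. It sticks: some 7 N to move it slowly, 60 N per m/s more if faster; it stays where it is left. Past 0.03 it would drop out.
- brush: Bystander: a brush 200 long, lying on the bench. Origin on the bench under its middle.
- sample: Bystander: a finished ribbed concrete tile 120 x 120 x 26, lying flat. Origin at the centre of its underside.
- oil: Bystander: a closed metal can of release oil, 74 in diameter, 150 high, standing. Origin at the centre of its underside.
Mind the look-alikes: they are no part of the job. Several things have the shape of the bar; the one meant has the colours described above.

How it is judged:
By the outcome, as a careful person would: the job done as asked, in the order asked, and still so for the second after the job is handed in, with the robot touching nothing.
It also fails if it takes over 72 s, if anything falls off the work surface, if the arm or the gripper's body presses on something with over 40 N, if the wrist force passes 120 N, or if a joint passes its speed limit or range.

ROBOT

A 7-joint arm with a two-finger parallel gripper is mounted at the origin on the work surface. World frame = base frame: x ahead of the robot, y to its left, z up, the work surface at z = 0. Lengths are in m, angles in rad, forces in N, time in s.
With the tool pointing down it reaches from about 0.425 to 0.95 m from the base axis. Payload 16.7 kg.
Tool frame: the origin (TCP) lies midway between the tips of the shut fingers; the grasp point (between the pads) lies 19 mm behind it; z points along the fingers, y is the line along which they close (so a half turn about z gives the same grasp; the last joint's range is limited). The gripper opens to 94 mm and grips with 3 to 60 N. Pads are 16 mm wide; open, the fingers measure 119 mm over their backs; the gripper's body (75 mm by 177 mm) begins 78 mm behind the grasp point.
Start: joints at [0.978, 0.426, 0.074, 1.606, -0.034, 1.111, -0.067], TCP at [0.29, -0.61, 0.205] pointing down, gripper open.
Joint ranges: [-2.85, 2.85], [-0.5, 2.14], [-1.23, 1.37], [0.21, 2.46], [-1.02, 4.16], [0.16, 2.05], [-2.73, 2.73]. Speed limits (rad/s): [1.89, 1.89, 2.39, 2.39, 3.01, 3.01, 3.01].

INTERFACE

Orientations are given as a unit quaternion [x, y, z, w].
In Python, from bench import get_obs, camera, job_done gives the robot as it stands.
- The arm moves only by the tool carry_out, never from a script. Its argument "commands" is a list of rows, each an object with "grip": the closure, from -1 (fully open) to 1 (shut); "offset": the shift along the tool's x, y, z in units of 0.2 m (1.0 is 0.2 m), a list of three; "spin": the turn about the tool's z in units of 90 degrees (1.0 is 90 degrees). A call has 1 to 8 rows; each row is the pose to reach, as a shift and turn from the pose commanded when the call began, along the tool's axes at that moment; what a row does not reach only later rows make up. A row lasts 1/8 s, in which the tool goes at most 62.5 mm and 10.7 degrees, less where a joint would pass 70% of its speed; a pose out of reach is approached as far as the arm can. A call with a number of a shift or a turn outside -1 to 1 is refused whole. A call with a gripper value outside its range is refused whole. The fingers move at their own pace and stop on an object; "force" is the grip in N (left out, the last holds). Time passes only in rows, so rows that repeat a pose let the fingers close. It gives the time, the measured TCP pose, the force, the opening and the grip force at its end, in the units of the state.
- get_obs(): the state, without advancing time (a new reading comes with each control period).
- camera(name): name is "scene" or "top"; returns a dict with "frame" (420x560x3 uint8, red, green, blue), "intrinsics" (3x3 intrinsics, pixels), "position" and "orientation" of the camera in the world. Camera axes: x right, y down, z forward; pixel columns grow to the right and rows downward; lengths in m; the calibration is good to about 2 mm. A picture is of the moment at which its call begins. There is no depth.
- job_done(): hands the job in; it is judged then, once.
The state is a dict: "time": time; "joints": joint angles; "joint_velocities": joint speeds; "effort": joint torques, N m; "position": TCP position; "ee_rot": TCP orientation; "force": force on the tool from outside, world axes, zero at the start; "moment": the same for the moment, N m; "finger_gap": opening from 0.0 (shut) to 1.0 (fully open); "grip_force": force on a finger pad.
Only numpy, scipy, OpenCV 4.12 (cv2) and the standard library are available. Lean on these libraries where they do the work, as an engineer would, in place of code of your own. Each camera call takes 0.05 s, during which the arm holds its last target. There are 200 camera calls.

## Working session

There is one attempt and no reset: what is moved stays moved. The work goes in short steps, Python scripts to look and compute and a tool call to move; the robot and the scene stay as the last step left them, time stands still between calls to the robot, and variables do not carry over. Pictures are saved under pics/ and viewed, at most 10 in all, crops included, and the job is handed in when it is done.

Besides the shell and the picture viewer there is one more tool, called as name(argument=value, ...) on one line, values as JSON. carry_out: Moves the arm, as the interface text tells. Its arguments: {"type":"object","properties":{"commands":{"type":"array","items":{"type":"object","properties":{"grip":{"type":"number"},"offset":{"type":"array","items":{"type":"number"}},"spin":{"type":"number"}}}},"force":{"type":"number"}},"required":["commands"]}

```bash
mkdir -p pics; ls
python3 - <<'E'
from bench import get_obs,camera
import cv2
print(get_obs())
for n in("scene","top"):
    c=camera(n);cv2.imwrite(f"pics/{n}0.png",c["frame"][:,:,::-1]);print(n,c["intrinsics"],c["position"],c["orientation"])
E
```

```text
pics
{'time': 0.0, 'joints': array([ 0.97750265,  0.426754  ,  0.07385001,  1.60661809, -0.03411555,
        1.11079968, -0.06708276]), 'joint_velocities': array([-1.41987634e-03,  1.15304162e-03, -7.74867559e-06,  5.20240768e-04,
       -2.30244779e-04,  5.52165809e-04, -1.81291442e-03]), 'effort': array([-1.08403315e-04, -9.35815930e+01,  3.66693534e+00, -4.54208386e+01,
       -4.87332128e-02,  1.99940748e-02,  1.42592230e-04]), 'position': array([ 0.28960667, -0.60921786,  0.20475603]), 'ee_rot': array([ 9.75483832e-01,  2.20070120e-01, -1.86409741e-04, -6.32930850e-04]), 'force': array([ 0.46234818, -0.75840395, -0.1898246 ]), 'moment': array([ 0.0514045 ,  0.05189372, -0.05943048]), 'grip_force': 0.0, 'finger_gap': 0.9974607632146415}
scene [[523.97677984   0.         272.84238789]
 [  0.         523.97677984 209.8784962 ]
 [  0.           0.           1.        ]] [ 1.59511589 -0.40447798  0.98485361] [ 0.74550789  0.49998319 -0.25366707 -0.36039952]
top [[432.13390905   0.         271.53069432]
 [  0.         432.13390905 211.87092532]
 [  0.           0.           1.        ]] [0.29880827 0.00308145 1.18844496] [-0.69419459  0.71354624 -0.0611637   0.07214312]
```

View pics/scene0.png

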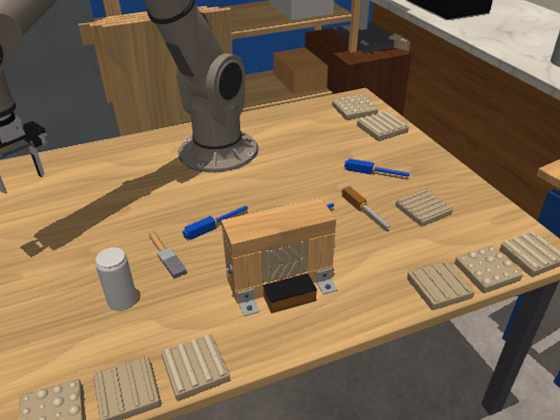

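View pics/top0.png

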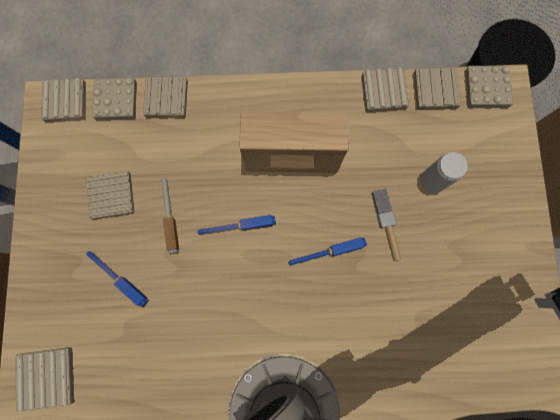

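The top view shows the wooden-handled bar at about (165,180)–(172,252), with its nose pointing +x. The mould is at (240–347, 112–170), the brush at (387,225), the oil can at (445,170) and the sample tile at (109,195). The other bar-shaped things have blue handles, so they are look-alikes.

```bash
cat > h.py <<'E'
import numpy as np
from scipy.spatial.transform import Rotation as R
from bench import get_obs,camera
def ray(c,uv):
    K=c["intrinsics"];d=np.linalg.solve(K,[uv[0],uv[1],1]);return R.from_quat(c["orientation"]).apply(d)
def at(c,uv,z):
    d=ray(c,uv);p=c["position"];return p+d*(z-p[2])/d[2]
def proj(c,P):
    q=R.from_quat(c["orientation"]).inv().apply(np.atleast_2d(P)-c["position"])@c["intrinsics"].T;return q[:,:2]/q[:,2:]
E
python3 - <<'E'
from h import *
import cv2
c=camera("top");f=c["frame"][:,:,::-1]
a=cv2.resize(f[105:265,150:360],None,fx=3.5,fy=3.5,interpolation=cv2.INTER_CUBIC);cv2.imwrite("pics/t1.png",a)
s=camera("scene");b=cv2.resize(s["frame"][170:320,210:410,::-1],None,fx=4,fy=4,interpolation=cv2.INTER_CUBIC);cv2.imwrite("pics/s1.png",b)
for uv,z in [((172,252),.017),((165,179),.017),((241,150),.2),((347,152),.2),((240,113),.2),((348,113),.2)]: print(uv,at(c,uv,z).round(4))
E
```

```text
(172, 252) [0.4196 0.2923 0.017 ]
(165, 179) [0.6258 0.3157 0.017 ]
(241, 150) [0.641  0.0853 0.2   ]
(347, 152) [ 0.6279 -0.1676  0.2   ]
(240, 113) [0.7355 0.0866 0.2   ]
(348, 113) [ 0.7267 -0.1758  0.2   ]
```

View pics/t1.png

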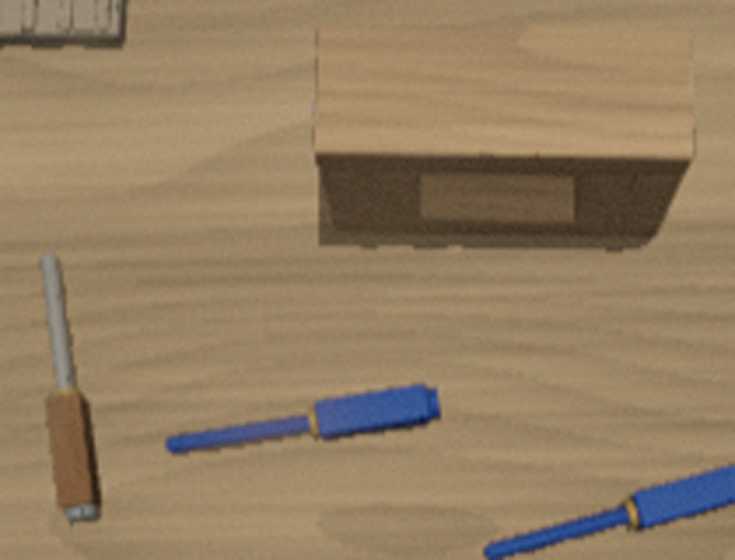

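View pics/s1.png

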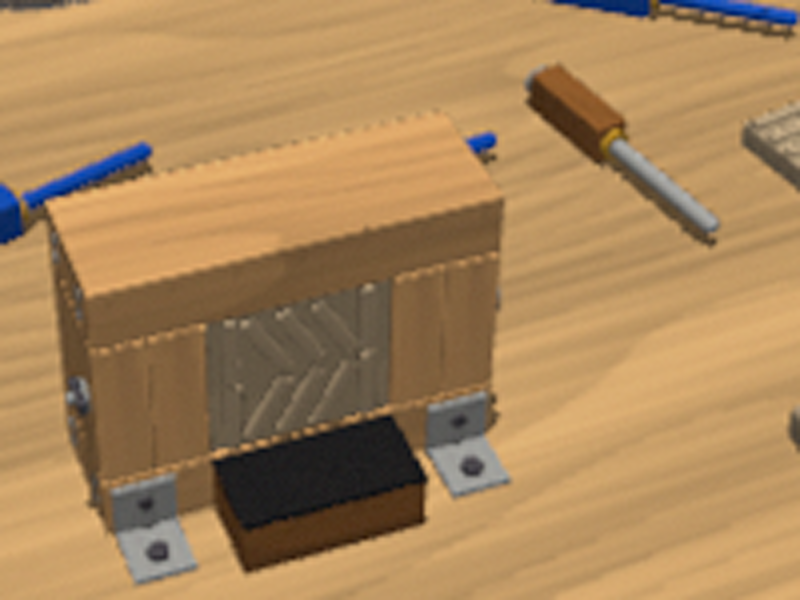

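The zoomed views give clean corners for the mould's top face and a clean bar shaft axis. I'll fit both poses using the two cameras.

```bash
cat > fit.py <<'E'
from h import *
from scipy.optimize import least_squares
c=camera("top");s=camera("scene")
T=lambda u,v:((u+.5)/3.5-.5+150,(v+.5)/3.5-.5+105)
S=lambda u,v:((u+.5)/4-.5+210,(v+.5)/4-.5+170)
def fit(obs,x0):
    def r(p):
        o=[]
        for cam,uv,P in obs:
            w=np.r_[R.from_euler('z',p[2]).apply(P)+[p[0],p[1],0]]
            o+=list(proj(cam,w)[0]-uv)
        return o
    q=least_squares(r,x0);print(q.x.round(4),np.degrees(q.x[2]).round(2));print(np.array(q.fun).reshape(-1,2).round(1).tolist());return q.x
n,f=-.045,.048;W=.13
fit([(c,T(317,155),[n,W,.2]),(c,T(690,160),[n,-W,.2]),(c,T(317,30),[f,W,.2]),(c,T(692,33),[f,-W,.2]),
 (s,S(88,298),[f,-W,.2]),(s,S(502,200),[f,W,.2]),(s,S(47,205),[n,-W,.2]),(s,S(437,113),[n,W,.2])],[.68,-.04,0])
fit([(c,T(49,255),[.164,0,.017]),(c,T(67,388),[.044,0,.017]),(c,T(83,515),[-.052,0,.017]),
 (s,S(712,228),[.164,0,.017]),(s,S(614,145),[.044,0,.017])],[.46,.3,.1])
E
python3 fit.py; python3 -c "
from h import *
o=get_obs();print(R.from_quat(o['ee_rot']).as_matrix().round(3))"
```

```text
[ 0.6836 -0.0424 -0.0401] -2.3
[[-0.9, -0.0], [1.3, -0.6], [0.2, -0.7], [0.0, -0.9], [-0.7, -0.4], [0.5, -1.3], [-1.0, -1.2], [1.2, -1.1]]
[0.4716 0.2963 0.1427] 8.18
[[0.0, -1.3], [0.1, 2.1], [-0.1, -0.0], [0.8, 0.9], [-0.5, 0.1]]
[[ 0.903  0.429 -0.   ]
 [ 0.429 -0.903  0.   ]
 [-0.    -0.    -1.   ]]
```

Add to h.py:
```python
def plan(P,yaw):
    "offset (units of .2 m, tool axes) and spin (units of 90 deg) to reach TCP P, tool x at world yaw (deg)"
    o=get_obs();M=R.from_quat(o["ee_rot"]);m=M.as_matrix();y=np.degrees(np.arctan2(m[1,0],m[0,0]))
    print("off",(M.inv().apply(np.array(P)-o["position"])/.2).round(4),"spin",((y-yaw)/90).round(4))
```

```text
(no output)
```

carry_out(commands=[{"grip": -1,"offset": [1,-1,-0.3],"spin": 0.282},{"grip": -1,"offset": [1,-1,-0.3],"spin": 0.282},{"grip": -1,"offset": [1,-1,-0.3],"spin": 0.282},{"grip": -1,"offset": [1,-1,-0.3],"spin": 0.282},{"grip": -1,"offset": [1,-1,-0.3],"spin": 0.282},{"grip": -1,"offset": [1,-1,-0.3],"spin": 0.282}], force=40)

```text
time: 1.05
position: [0.3862, -0.3406, 0.2665]
ee_rot: [1.0, 0.003, 0.001, 0.0]
force: [0.4, -1.4, 0.5]
finger_gap: 1.004
grip_force: 0.0
```

carry_out(commands=[{"grip": -1,"offset": [0.3,-1,0]},{"grip": -1,"offset": [0.3,-1,0]},{"grip": -1,"offset": [0.3,-1,0]},{"grip": -1,"offset": [0.3,-1,0]}])

```text
validation failed for argument at $.co...
```

carry_out(commands=[{"grip": -1,"offset": [0.1,-1,0]},{"grip": -1,"offset": [0.1,-1,0]},{"grip": -1,"offset": [0.1,-1,0]},{"grip": -1,"offset": [0.1,-1,0]}])

```text
validation failed for argument at $.co...
```

carry_out(commands=[{"grip": -1,"offset": [0.1,-1,0.5],"spin": -0.09},{"grip": -1,"offset": [0.1,-1,0.5],"spin": -0.09},{"grip": -1,"offset": [0.1,-1,0.5],"spin": -0.09},{"grip": -1,"offset": [0.1,-1,0.5],"spin": -0.09},{"grip": -1,"offset": [0.1,-1,0.5],"spin": -0.09}])

```text
time: 1.68
position: [0.4039, -0.1418, 0.1645]
ee_rot: [0.997, 0.072, -0.001, -0.0]
force: [0.1, -0.2, -0.5]
finger_gap: 1.001
grip_force: 0.0
```

Run:
```python
from h import *
import cv2
print(get_obs()["position"]);
a=np.radians(8.2);P=np.array([.4716+.012*np.cos(a),.2963+.012*np.sin(a),.1]);plan(P,8.2)
c=camera("top")
f=c["frame"][:,:,::-1][160:280,120:260];cv2.imwrite("pics/t2.png",cv2.resize(f,None,fx=4,fy=4,interpolation=2))
s=camera("scene");cv2.imwrite("pics/s2.png",cv2.resize(s["frame"][130:260,270:450,::-1],None,fx=4,fy=4,interpolation=2))
```

```text
[ 0.40391386 -0.14181894  0.16445792]
off [ 0.7113 -2.1185  0.3232] spin 0.001
```

carry_out(commands=[{"grip": -1,"offset": [0.4,-1,0],"spin": 0},{"grip": -1,"offset": [0.4,-1,0],"spin": 0},{"grip": -1,"offset": [0.4,-1,0],"spin": 0},{"grip": -1,"offset": [0.4,-1,0],"spin": 0}])

```text
time: 2.28
position: [0.4566, 0.068, 0.1661]
ee_rot: [0.997, 0.071, 0.001, -0.0]
force: [-0.2, 0.3, 0.5]
finger_gap: 0.997
grip_force: 0.0
```

carry_out(commands=[{"grip": -1,"offset": [0.31,-1,0.1],"spin": 0},{"grip": -1,"offset": [0.31,-1,0.1],"spin": 0},{"grip": -1,"offset": [0.31,-1,0.1],"spin": 0},{"grip": -1,"offset": [0.31,-1,0.1],"spin": 0},{"grip": -1,"offset": [0.31,-1,0.1],"spin": 0}])

```text
time: 2.9
position: [0.4893, 0.2734, 0.1453]
ee_rot: [0.997, 0.071, -0.0, -0.0]
force: [0.5, 0.2, -0.1]
finger_gap: 0.998
grip_force: 0.0
```

Run:
```python
from h import *
import cv2
print(get_obs()["position"]);
a=np.radians(8.2);P=np.array([.4716+.012*np.cos(a),.2963+.012*np.sin(a),.004]);plan(P,8.2)
s=camera("scene");cv2.imwrite("pics/s3.png",cv2.resize(s["frame"][120:260,280:450,::-1],None,fx=4,fy=4,interpolation=2))
```

```text
[0.48927357 0.27343955 0.14529534]
off [-0.0111 -0.1254  0.7065] spin -0.0004
```

View pics/s3.png

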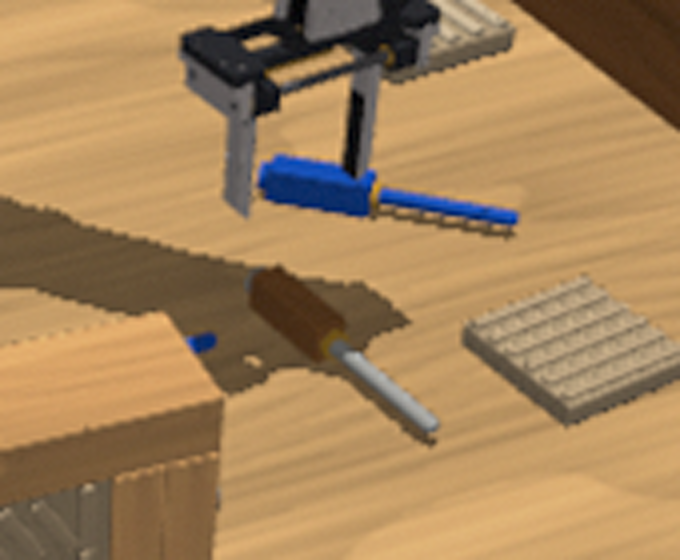

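The gripper is open above the bar, with its fingers straddling the handle direction and the sample well clear. I'll go down.

carry_out(commands=[{"grip": -1,"offset": [-0.01,-0.125,0.1],"spin": 0},{"grip": -1,"offset": [-0.01,-0.125,0.35],"spin": 0},{"grip": -1,"offset": [-0.01,-0.125,0.55],"spin": 0},{"grip": -1,"offset": [-0.01,-0.125,0.65],"spin": 0},{"grip": -1,"offset": [-0.01,-0.125,0.7],"spin": 0},{"grip": -1,"offset": [-0.01,-0.125,0.7],"spin": 0}])

```text
time: 3.7
position: [0.4833, 0.2972, 0.006]
ee_rot: [0.997, 0.071, 0.0, -0.0]
force: [0.1, 0.3, 0.4]
finger_gap: 1.001
grip_force: 0.0
```

Run:
```python
from h import *
import cv2
print(get_obs()["position"],get_obs()["force"])
s=camera("scene");cv2.imwrite("pics/s4.png",cv2.resize(s["frame"][140:260,300:450,::-1],None,fx=5,fy=5,interpolation=2))
```

```text
[0.48329057 0.29718297 0.00596377] [0.06801722 0.25753062 0.36762955]
```

View pics/s4.png

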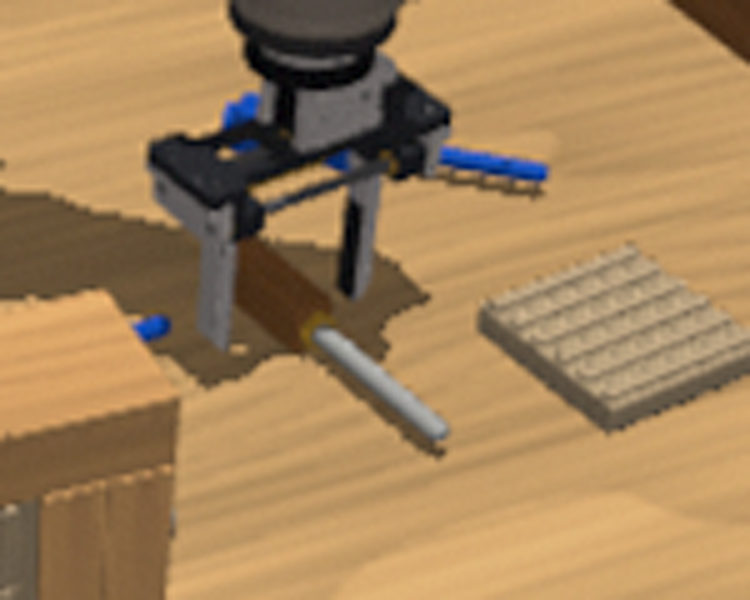

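The handle sits between the fingers, so I'll close them.

carry_out(commands=[{"grip": 1,"offset": [0,0,0.01],"spin": 0},{"grip": 1,"offset": [0,0,0.01],"spin": 0},{"grip": 1,"offset": [0,0,0.01],"spin": 0},{"grip": 1,"offset": [0,0,0.01],"spin": 0},{"grip": 1,"offset": [0,0,0.01],"spin": 0},{"grip": 1,"offset": [0,0,0.01],"spin": 0}], force=55)

```text
time: 4.5
position: [0.4828, 0.2975, 0.0035]
ee_rot: [0.997, 0.071, -0.0, -0.0]
force: [0.0, 0.8, -0.4]
finger_gap: 0.401
grip_force: 0.0
```

carry_out(commands=[{"grip": 1,"offset": [0,0,0],"spin": 0},{"grip": 1,"offset": [0,0,0],"spin": 0},{"grip": 1,"offset": [0,0,0],"spin": 0},{"grip": 1,"offset": [0,0,0],"spin": 0}], force=55)

```text
time: 5.0
position: [0.4828, 0.2975, 0.0035]
ee_rot: [0.997, 0.071, 0.0, -0.0]
force: [-0.1, 0.9, 0.1]
finger_gap: 0.295
grip_force: 55.0
```

carry_out(commands=[{"grip": 1,"offset": [0,0,-0.1],"spin": 0},{"grip": 1,"offset": [-0.1,0,-0.25],"spin": 0},{"grip": 1,"offset": [-0.2,0,-0.41],"spin": 0.06},{"grip": 1,"offset": [-0.2,0,-0.41],"spin": 0.116},{"grip": 1,"offset": [-0.2,0,-0.41],"spin": 0.116}])

```text
time: 5.62
position: [0.4434, 0.2919, 0.0868]
ee_rot: [1.0, -0.02, 0.001, -0.0]
force: [-0.4, -0.4, -3.9]
finger_gap: 0.293
grip_force: 55.0
```

Run:
```python
from h import *
import cv2
o=get_obs();print(o["position"],o["finger_gap"],o["grip_force"],o["force"],o["moment"])
plan([.445,-.034,.0865],-2.3)
c=camera("top");cv2.imwrite("pics/t5.png",cv2.resize(c["frame"][130:280,120:300,::-1],None,fx=4,fy=4,interpolation=2))
```

```text
[0.44336514 0.29187406 0.0868214 ] 0.2931577525557642 54.99845623970032 [-0.42297443 -0.44269148 -3.88081518] [ 0.06755031 -0.05848847  0.01945777]
off [7.2500e-02 1.6278e+00 9.0000e-04] spin 0.0004
```

carry_out(commands=[{"grip": 1,"offset": [0.036,0.3,0],"spin": 0},{"grip": 1,"offset": [0.036,0.6,0],"spin": 0},{"grip": 1,"offset": [0.036,0.814,0],"spin": 0},{"grip": 1,"offset": [0.036,0.814,0],"spin": 0}])

```text
time: 6.18
position: [0.4435, 0.1253, 0.0853]
ee_rot: [1.0, -0.021, -0.001, 0.001]
force: [-0.2, 1.2, -3.7]
finger_gap: 0.295
grip_force: 55.0
```

carry_out(commands=[{"grip": 1,"offset": [0.036,0.3,0],"spin": 0},{"grip": 1,"offset": [0.036,0.6,0],"spin": 0},{"grip": 1,"offset": [0.036,0.814,0],"spin": 0},{"grip": 1,"offset": [0.036,0.814,0],"spin": 0},{"grip": 1,"offset": [0.036,0.814,0],"spin": 0}])

```text
time: 6.8
position: [0.4448, -0.0332, 0.0855]
ee_rot: [1.0, -0.019, -0.0, -0.0]
force: [0.4, 0.2, -4.5]
finger_gap: 0.291
grip_force: 55.0
```

Run:
```python
from h import *
import cv2
o=get_obs();print(o["position"],o["finger_gap"],o["force"],o["moment"])
c=camera("top");cv2.imwrite("pics/t6.png",cv2.resize(c["frame"][105:255,210:390,::-1],None,fx=4,fy=4,interpolation=2))
```

```text
[ 0.44483228 -0.03324944  0.08548152] 0.29061390173117824 [ 0.40799361  0.18373494 -4.51280226] [ 0.11993764 -0.06112433 -0.01174976]
```

View pics/t6.png

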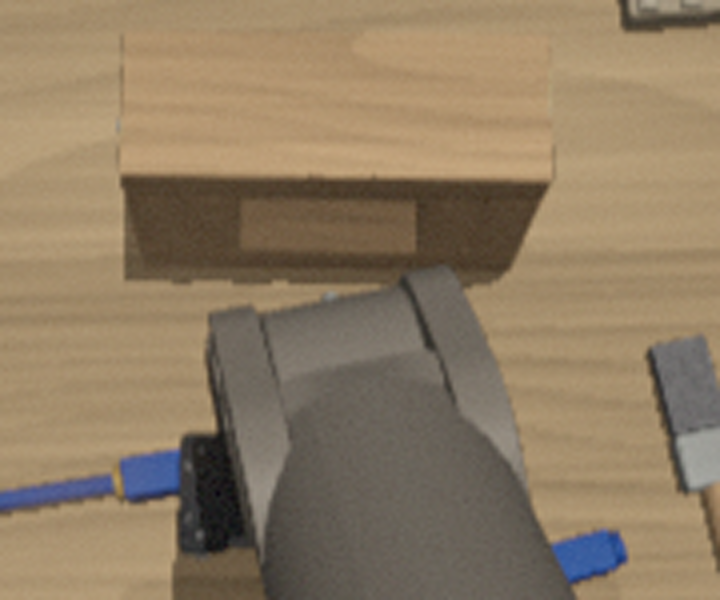

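The nose just shows past the wrist at crop (330,294), which is full-image (292.4,178.4).

Run:
```python
from h import *
c=camera("top");print(at(c,(292.4,177.9),.099)); print(proj(c,[[.5966,-.0393,.099]]))
```

```text
[ 0.59564612 -0.03928126  0.099     ]
[[292.39443312 177.54555364]]
```

Measured and predicted nose positions agree within 1 mm. The nose is centred in front of the recess and about 88 mm from the board. Next I go to the left end, 4.5 mm high, and about 7 mm short of the board.

carry_out(commands=[{"grip": 1,"offset": [0,-0.17,-0.027],"spin": 0},{"grip": 1,"offset": [0.1,-0.17,-0.027],"spin": 0},{"grip": 1,"offset": [0.25,-0.17,-0.027],"spin": 0},{"grip": 1,"offset": [0.35,-0.17,-0.027],"spin": 0},{"grip": 1,"offset": [0.4,-0.17,-0.027],"spin": 0},{"grip": 1,"offset": [0.4,-0.17,-0.027],"spin": 0}], force=60)

```text
time: 7.65
position: [0.5257, -0.0026, 0.0906]
ee_rot: [1.0, -0.019, -0.0, -0.0]
force: [-0.8, -0.3, -3.5]
finger_gap: 0.293
grip_force: 60.0
```

carry_out(commands=[{"grip": 1,"offset": [0.015,0,0],"spin": 0},{"grip": 1,"offset": [0.03,0,0],"spin": 0},{"grip": 1,"offset": [0.04,0,0],"spin": 0},{"grip": 1,"offset": [0.04,0,0],"spin": 0}])

```text
time: 8.15
position: [0.5339, -0.0037, 0.0909]
ee_rot: [1.0, -0.02, 0.0, -0.0]
force: [-1.0, -0.8, -4.6]
finger_gap: 0.293
grip_force: 60.0
```

carry_out(commands=[{"grip": 1,"offset": [0.01,0,0],"spin": 0},{"grip": 1,"offset": [0.02,0,0],"spin": 0},{"grip": 1,"offset": [0.02,0,0],"spin": 0}])

```text
time: 8.52
position: [0.536, -0.0039, 0.0904]
ee_rot: [1.0, -0.02, -0.002, 0.0]
force: [-11.6, 1.4, 1.4]
finger_gap: 0.299
grip_force: 60.0
```

The board is felt at TCP x≈0.5355, at about 6 N/mm. I'll slide along it under light pressure.

carry_out(commands=[{"grip": 1,"offset": [0,0.012,0],"spin": 0},{"grip": 1,"offset": [0,0.025,0],"spin": 0},{"grip": 1,"offset": [0,0.037,0],"spin": 0},{"grip": 1,"offset": [0,0.05,0],"spin": 0},{"grip": 1,"offset": [0,0.062,0],"spin": 0},{"grip": 1,"offset": [0,0.075,0],"spin": 0},{"grip": 1,"offset": [0,0.0875,0],"spin": 0},{"grip": 1,"offset": [0,0.1,0],"spin": 0}])

```text
time: 9.52
position: [0.5373, -0.024, 0.091]
ee_rot: [1.0, -0.02, 0.0, -0.0]
force: [1.0, -0.4, -3.5]
finger_gap: 0.292
grip_force: 60.0
```

Contact force vanished at TCP y=-0.024, so the nose may be over the hole. I'll press on gently.

carry_out(commands=[{"grip": 1,"offset": [0.01,0,0],"spin": 0},{"grip": 1,"offset": [0.02,0,0],"spin": 0},{"grip": 1,"offset": [0.03,0,0],"spin": 0},{"grip": 1,"offset": [0.03,0,0],"spin": 0}])

```text
time: 10.02
position: [0.5432, -0.024, 0.0909]
ee_rot: [1.0, -0.02, 0.0, -0.0]
force: [0.2, 0.1, -4.0]
finger_gap: 0.296
grip_force: 60.0
```

The nose is in the hole, about 7.5 mm past the board with no force. I'll go on to just short of the tile.

carry_out(commands=[{"grip": 1,"offset": [0.01,0,0],"spin": 0},{"grip": 1,"offset": [0.02,0,0],"spin": 0},{"grip": 1,"offset": [0.03,0,0],"spin": 0},{"grip": 1,"offset": [0.04,0,0],"spin": 0},{"grip": 1,"offset": [0.04,0,0],"spin": 0}])

```text
time: 10.65
position: [0.5512, -0.0244, 0.0909]
ee_rot: [1.0, -0.02, 0.0, -0.0]
force: [0.0, 0.6, -4.5]
finger_gap: 0.294
grip_force: 60.0
```

carry_out(commands=[{"grip": 1,"offset": [0.008,0,0],"spin": 0},{"grip": 1,"offset": [0.016,0,0],"spin": 0},{"grip": 1,"offset": [0.024,0,0],"spin": 0},{"grip": 1,"offset": [0.032,0,0],"spin": 0},{"grip": 1,"offset": [0.032,0,0],"spin": 0}])

```text
time: 11.28
position: [0.5565, -0.0246, 0.0906]
ee_rot: [1.0, -0.02, -0.001, 0.0]
force: [-5.9, -0.5, -1.2]
finger_gap: 0.296
grip_force: 60.0
```

Tile felt at TCP x≈0.556. Pushing slowly now.

carry_out(commands=[{"grip": 1,"offset": [0.01,0,0],"spin": 0},{"grip": 1,"offset": [0.02,0,0],"spin": 0},{"grip": 1,"offset": [0.03,0,0],"spin": 0},{"grip": 1,"offset": [0.04,0,0],"spin": 0},{"grip": 1,"offset": [0.05,0,0],"spin": 0},{"grip": 1,"offset": [0.06,0,0],"spin": 0},{"grip": 1,"offset": [0.065,0,0],"spin": 0},{"grip": 1,"offset": [0.065,0,0],"spin": 0}])

```text
time: 12.28
position: [0.5695, -0.0252, 0.0906]
ee_rot: [1.0, -0.02, -0.001, 0.0]
force: [-6.1, -0.4, -2.0]
finger_gap: 0.293
grip_force: 60.0
```

Run:
```python
from h import *
import cv2
s=camera("scene");cv2.imwrite("pics/s7.png",cv2.resize(s["frame"][190:320,210:350,::-1],None,fx=4.5,fy=4.5,interpolation=2))
o=get_obs();print(o["moment"],o["position"])
# predicted front-face corners of tile for several slides
r=R.from_euler('z',-2.3,degrees=True)
for e in(.0,.01,.015,.02,.025):
    P=r.apply([[.048+e,-.059,.154],[.048+e,.059,.154],[.048+e,-.059,.046],[.048+e,.059,.046]])+[.6836,-.0424,0]
    print(e,((proj(s,P)-[210,190]+.5)*4.5).round(0).tolist())
```

```text
[-0.00555141  1.07664702 -0.04975868] [ 0.56948019 -0.02518611  0.09065628]
0.0 [[233.0, 278.0], [442.0, 226.0], [239.0, 424.0], [438.0, 371.0]]
0.01 [[239.0, 291.0], [449.0, 238.0], [245.0, 436.0], [444.0, 383.0]]
0.015 [[242.0, 297.0], [453.0, 243.0], [248.0, 443.0], [448.0, 389.0]]
0.02 [[245.0, 303.0], [457.0, 249.0], [251.0, 449.0], [451.0, 395.0]]
0.025 [[249.0, 309.0], [460.0, 255.0], [254.0, 455.0], [455.0, 401.0]]
```

View pics/s7.png

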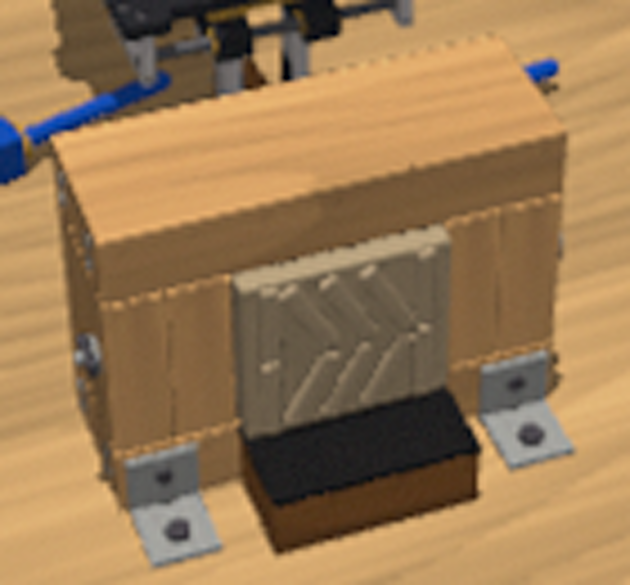

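The tile is visibly proud. I'll measure the slide to sub-pixel by aligning the ribbed face with the first picture.

```bash
cat > slide.py <<'E'
from h import *
import cv2
s=camera("scene");a=cv2.cvtColor(cv2.imread("pics/scene0.png"),cv2.COLOR_BGR2GRAY);b=cv2.cvtColor(s["frame"],cv2.COLOR_RGB2GRAY)
r=R.from_euler('z',-2.3,degrees=True)
def face(e,m=.008):
    w,h=.059-m,.054-m
    return proj(s,r.apply([[.048+e,y*w,.1+z*h] for y,z in((-1,1),(1,1),(1,-1),(-1,-1))])+[.6836,-.0424,0]).astype(np.float32)
N=(440,400)
q=np.float32([[0,0],[N[0],0],[N[0],N[1]],[0,N[1]]])
W=lambda im,e:cv2.warpPerspective(im,cv2.getPerspectiveTransform(face(e),q),N,flags=cv2.INTER_CUBIC).astype(np.float32)
g=lambda im:cv2.GaussianBlur(im,(0,0),3)
E=np.arange(0,.0301,.0005)
for e0 in(0,.002,.004):
    A=g(W(a,e0));sc=[np.corrcoef(A.ravel(),g(W(b,e)).ravel())[0,1] for e in E]
    k=int(np.argmax(sc));print(e0,E[k],round(sc[k],3))
x0,y0,x1,y1=[*face(0).min(0).astype(int),*face(0).max(0).astype(int)]
t=a[y0:y1,x0:x1];m=cv2.matchTemplate(b[y0-5:y1+15,x0-10:x1+10],t,cv2.TM_CCOEFF_NORMED)
_,v,_,(i,j)=cv2.minMaxLoc(m);
f=lambda l,c,rr:.5*(l-rr)/(l-2*c+rr)
sh=(i-10+f(m[j,i-1],m[j,i],m[j,i+1]),j-5+f(m[j-1,i],m[j,i],m[j+1,i]));print("shift",np.round(sh,2),round(v,3))
print("px/mm",((face(.017)-face(.002)).mean(0)/15).round(3))
E
python3 slide.py
```

```text
0 0.016 0.784
0.002 0.018000000000000002 0.781
0.004 0.0195 0.757
shift [2.22 3.88] 0.47
px/mm [0.145 0.267]
```

Rib alignment gives about 15 mm of movement plus a start of about 2 mm. That agrees with the felt depths (≈16.8 mm), so I'll push about 3.4 mm more.

carry_out(commands=[{"grip": 1,"offset": [0.006,0,0],"spin": 0},{"grip": 1,"offset": [0.012,0,0],"spin": 0},{"grip": 1,"offset": [0.017,0,0],"spin": 0},{"grip": 1,"offset": [0.017,0,0],"spin": 0}])

```text
time: 12.88
position: [0.5728, -0.0253, 0.0906]
ee_rot: [1.0, -0.02, -0.001, 0.0]
force: [-6.2, -0.1, -1.5]
finger_gap: 0.294
grip_force: 60.0
```

```bash
python3 slide.py
```

```text
0 0.0195 0.852
0.002 0.021500000000000002 0.849
0.004 0.023 0.821
shift [2.84 4.71] 0.482
px/mm [0.145 0.267]
```

The slide is now about 20 mm. I'll draw the bar straight out.

carry_out(commands=[{"grip": 1,"offset": [-0.03,0,0],"spin": 0},{"grip": 1,"offset": [-0.1,0,0],"spin": 0},{"grip": 1,"offset": [-0.2,0,0],"spin": 0},{"grip": 1,"offset": [-0.32,0,0],"spin": 0},{"grip": 1,"offset": [-0.45,0,0],"spin": 0},{"grip": 1,"offset": [-0.58,0,0],"spin": 0},{"grip": 1,"offset": [-0.63,0,0],"spin": 0},{"grip": 1,"offset": [-0.63,0,0],"spin": 0}])

```text
time: 13.92
position: [0.4478, -0.0203, 0.0912]
ee_rot: [1.0, -0.02, 0.0, 0.0]
force: [0.7, -0.4, -4.1]
finger_gap: 0.293
grip_force: 60.0
```

carry_out(commands=[{"grip": 1,"offset": [0,-0.2,0],"spin": 0},{"grip": 1,"offset": [0,-0.5,0],"spin": 0},{"grip": 1,"offset": [0,-0.75,0],"spin": 0},{"grip": 1,"offset": [0,-0.8,0],"spin": 0},{"grip": 1,"offset": [0,-0.8,0],"spin": 0}])

```text
time: 14.55
position: [0.4547, 0.1401, 0.0907]
ee_rot: [1.0, -0.019, -0.0, -0.0]
force: [0.2, -0.7, -3.8]
finger_gap: 0.297
grip_force: 60.0
```

carry_out(commands=[{"grip": 1,"offset": [0,-0.2,0],"spin": 0},{"grip": 1,"offset": [0,-0.5,0],"spin": 0},{"grip": 1,"offset": [0.0,-0.75,0],"spin": 0},{"grip": 1,"offset": [0.1,-0.8,0],"spin": -0.06},{"grip": 1,"offset": [0.15,-0.8,0],"spin": -0.116},{"grip": 1,"offset": [0.15,-0.8,0],"spin": -0.116}])

```text
time: 15.3
position: [0.4919, 0.2964, 0.0905]
ee_rot: [0.998, 0.069, -0.0, 0.0]
force: [-0.3, -0.5, -3.4]
finger_gap: 0.295
grip_force: 60.0
```

Run:
```python
from h import *
import cv2
plan([.4828,.2975,.0035],8.2)
s=camera("scene");cv2.imwrite("pics/s8.png",cv2.resize(s["frame"][120:320,210:450,::-1],None,fx=3,fy=3,interpolation=2))
```

```text
off [-0.0441 -0.0118  0.435 ] spin -0.0027
```

View pics/s8.png

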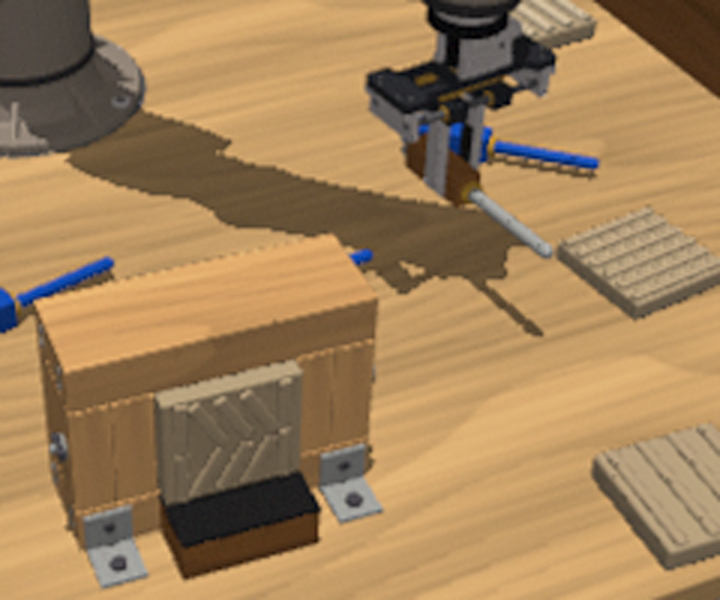

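The tile stands proud, and the bar is level over its old place with the sample untouched. I'll lower it slowly.

carry_out(commands=[{"grip": 1,"offset": [-0.04,-0.01,0.1],"spin": 0},{"grip": 1,"offset": [-0.04,-0.01,0.22],"spin": 0},{"grip": 1,"offset": [-0.04,-0.01,0.32],"spin": 0},{"grip": 1,"offset": [-0.04,-0.01,0.38],"spin": 0},{"grip": 1,"offset": [-0.04,-0.01,0.41],"spin": 0},{"grip": 1,"offset": [-0.04,-0.01,0.425],"spin": 0},{"grip": 1,"offset": [-0.04,-0.01,0.433],"spin": 0},{"grip": 1,"offset": [-0.04,-0.01,0.433],"spin": 0}])

```text
time: 16.35
position: [0.4826, 0.2993, 0.0046]
ee_rot: [0.997, 0.071, 0.0, -0.0]
force: [-0.1, -0.2, -4.5]
finger_gap: 0.293
grip_force: 60.0
```

carry_out(commands=[{"grip": 1,"offset": [0,0,0.004],"spin": 0},{"grip": 1,"offset": [0,0,0.009],"spin": 0},{"grip": 1,"offset": [0,0,0.009],"spin": 0},{"grip": 1,"offset": [0,0,0.009],"spin": 0}])

```text
time: 16.85
position: [0.4828, 0.2993, 0.0035]
ee_rot: [0.997, 0.071, 0.0, -0.0]
force: [-4.2, -3.5, 14.0]
finger_gap: 0.296
grip_force: 60.0
```

It rests on the bench, pressed a little. I'll ease off and open.

carry_out(commands=[{"grip": 1,"offset": [0,0,-0.004],"spin": 0},{"grip": 1,"offset": [0,0,-0.004],"spin": 0},{"grip": -0.2,"offset": [0,0,-0.004],"spin": 0},{"grip": -0.2,"offset": [0,0,-0.004],"spin": 0},{"grip": -0.6,"offset": [0,0,-0.004],"spin": 0},{"grip": -1,"offset": [0,0,-0.004],"spin": 0},{"grip": -1,"offset": [0,0,-0.004],"spin": 0},{"grip": -1,"offset": [0,0,-0.004],"spin": 0}])

```text
time: 17.85
position: [0.4825, 0.2992, 0.0033]
ee_rot: [0.997, 0.071, -0.0, -0.0]
force: [-0.4, -0.6, 0.6]
finger_gap: 0.896
grip_force: 0.0
```

carry_out(commands=[{"grip": -1,"offset": [0,0,0],"spin": 0},{"grip": -1,"offset": [0,0,-0.05],"spin": 0},{"grip": -1,"offset": [0,0,-0.2],"spin": 0},{"grip": -1,"offset": [0,0,-0.45],"spin": 0},{"grip": -1,"offset": [0,0,-0.7],"spin": 0},{"grip": -1,"offset": [0,0,-0.9],"spin": 0},{"grip": -1,"offset": [0,0,-0.9],"spin": 0},{"grip": -1,"offset": [0,0,-0.9],"spin": 0}])

```text
time: 18.85
position: [0.4823, 0.2988, 0.1832]
ee_rot: [0.997, 0.071, -0.0, 0.0]
force: [-0.4, -0.3, 0.5]
finger_gap: 1.001
grip_force: 0.0
```

```bash
python3 slide.py
python3 - <<'E'
from h import *
import cv2
s=camera("scene");cv2.imwrite("pics/s9.png",s["frame"][:,:,::-1]);print(get_obs()["time"],get_obs()["finger_gap"])
E
```

```text
0 0.0195 0.848
0.002 0.021500000000000002 0.844
0.004 0.023 0.816
shift [2.84 4.68] 0.477
px/mm [0.145 0.267]
18.95 0.99509101899179
```

View pics/s9.png

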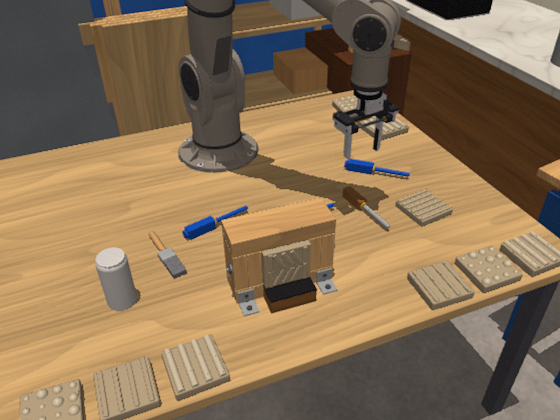

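The bar lies flat at about (366,208). The tile is proud at (287,262), the brush, sample and can haven't moved, and the gripper is clear. Handing in.

```bash
python3 -c "
from bench import job_done
print(job_done())"
```

```text
the job is handed in; nothing more can be done
None
```

The job is handed in after about 19 s of the 72 s allowed: the tile stands an estimated 20 mm proud of the mould's far side, the bar is laid flat on the bench clear of the mould, and the brush, sample tile and oil can are where they were.

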